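# Set the day wheel of the blue-lidded food box

### The job

With a closed fingertip, gently flick the day wheel in the lid of the blue-lidded food box clockwise (seen from above), click by click, until its orange tab rests at the yellow pointer, and do not run past it. Only push the wheel's tabs: the box stays standing where it is, and the red-lidded box with its own wheel and everything else on the counter is left alone.

Things in the scene. Friction and masses are not known exactly. Their poses are not given: they have to be found in the camera images.
- blue_box: Food box with clear walls and a bright blue lid, about 0.9 kg with its wheel, standing loose on the counter. The lid is 170 x 170 mm, its top face 92 mm above the box's underside. Origin: centre of the underside; z up. The wheel's vertical axis passes through the origin. The yellow pointer lies flat on the lid on the box's own -x side, 72 mm from the axis.
- blue_box_pointer (a point): The yellow pointer mark (flat, about 20 mm long) on the blue lid, at lid height, 72 mm from the wheel's axis towards the box's -x side.
- blue_wheel (a joint): Angle of the blue box's day wheel (rad); grows clockwise seen from above; 0 when the orange tab is at the yellow pointer. Starts 2 to 4 clicks below 0. It rests at every multiple of 0.8976 (1/7 turn): pushed a little past half a click it snaps on to the next rest, short of that it snaps back. Needs about 1 to 1.5 N at the tabs. Stops: 5 clicks before and 1.4 after 0, so it cannot be brought round backwards.
- blue_wheel_hub (a point): Centre of the top of the blue box's white day wheel, on its vertical axis, 19 mm above the lid. The wheel lies flat on the lid: a disc of 38 mm radius with seven upright tabs evenly spaced round its edge, six white and one orange.
- blue_wheel_tab (a point): Top of the wheel's orange tab, 55 mm from its axis, 22 mm above the lid; turns with the wheel. All seven tabs are alike: 7 mm thick, reaching from 34 to 62 mm from the axis and from 4 to 22 mm above the lid. The free gap between neighbours is about 43 mm wide, 58 mm from the axis. An orange stripe on the disc runs in from this tab.
- red_box: The same box with a red lid, to be left alone. Origin: centre of the underside.
- red_wheel (a joint): Angle of the red box's wheel, made like the blue one's; it already reads 0 (orange tab at its pointer) and must stay there.
- mug: White mug, 76 mm across, 85 mm high, bystander. Origin: centre of the underside.
- mill_a: Brown wooden pepper mill, 42 mm across, 105 mm high, bystander. Origin: centre of the underside.
- mill_b: Second wooden mill, alike.
- jar: Glass jar with red cap, 72 mm across, 110 mm high, bystander. Origin: centre of the underside.
- jug: Glass jug with handle, 116 mm across, 185 mm high, bystander. Origin: centre of the underside.
- spoon: Steel spoon lying on the counter, bystander.
- tub: Small clear tub with red lid, 130 x 110 x 62 mm, bystander. Origin: centre of the underside.
Things that resemble listed ones, but are neither listed nor needed, are in the scene too. Leave any black or green look-alike of the blue_box alone.

How it is judged:
At the end, for the whole second after the job is handed in: The blue box's wheel rests with its orange tab within 0.2 rad of the yellow pointer; the blue box stands upright and at rest within 25 mm of where it was, pointer included; the red box's wheel still reads 0 (within 0.2 rad); every other thing is within 20 mm of where it was (value of joint blue_wheel between -0.2 and 0.2 rad and velocity of joint blue_wheel between -0.1 and 0.1 rad/s and value of joint red_wheel between -0.2 and 0.2 rad and distance of each of blue_box_pointer, blue_box from where it was at the start of the episode below 0.025 m and linear speed of blue_box below 0.01 m/s and angle between blue_box's own z axis and vertical below 0.05 rad and distance of each of red_box, mug, mill_a, mill_b, jar, jug, spoon, tub from where it was at the start of the episode below 0.02 m); the robot touches nothing.
It fails at once if the wheel is run past the pointer (by more than half a click) (value of joint blue_wheel above 0.5 rad).
It fails at once if the blue box is lifted, tipped, or shoved or twisted out of place (more than 25 mm) (height (world z) of blue_box above 0.012 m or angle between blue_box's own z axis and vertical above 0.12 rad or distance of any of blue_box, blue_box_pointer from where it was at the start of the episode above 0.025 m).
It fails at once if the blue box or its wheel is pressed or pinched hard (over 20 N by the fingers) (contact force between the fingers and blue_box above 20 N).
It fails at once if the red box's wheel is turned (value of joint red_wheel above 0.3 rad or value of joint red_wheel below -0.3 rad).
It fails at once if the red box or any other bystander is moved more than 20 mm (distance of any of red_box, mug, mill_a, mill_b, jar, jug, spoon, tub from where it was at the start of the episode above 0.02 m).
It also fails if it takes over 67 s, if anything falls off the work surface, if the arm or the gripper's body presses on something with over 40 N, if the wrist force passes 120 N, or if a joint passes its speed limit or range.

### The arm

A 6-joint arm with a two-finger parallel gripper is mounted at the origin on the work surface. World frame = base frame: x ahead of the robot, y to its left, z up, the work surface at z = 0. Lengths are in m, angles in rad, forces in N, time in s.
With the tool pointing down it reaches from about 0.35 to 0.975 m from the base axis. Payload 4.9 kg.
Tool frame: the origin (TCP) lies midway between the tips of the shut fingers; the grasp point (between the pads) lies 19 mm behind it; z points along the fingers, y is the line along which they close (so a half turn about z gives the same grasp; the last joint's range is limited). The gripper opens to 85 mm and grips with 20 to 120 N. Pads are 22 mm wide; open, the fingers measure 114 mm over their backs; the gripper's body (76 mm by 85 mm) begins 54 mm behind the grasp point. The pads swing forward as they close: fully open they stand 13 mm farther back than shut.
Start: joints at [1.134, 0.053, 1.613, -0, 1.476, -0.119], TCP at [0.195, 0.594, 0.231] pointing down, gripper open.
Joint ranges: [-3.01, 3.01], [-1.01, 2.22], [0.06, 2.58], [-1.02, 4.17], [0.09, 2.62], [-3.14, 3.14]. Speed limits (rad/s): [2.57, 2.57, 3.14, 3.14, 3.14, 3.14].

### API

Orientations are given as a unit quaternion [w, x, y, z].
In Python, from plant import * gives the robot as it stands.
- The arm moves only by the tool jog_arm, never from a script. Its argument "targets" is a list of rows, each a list of 3 entries, a list of its own where there are three numbers: the shift along the tool's x, y, z in units of 25 mm (1.0 is 25 mm), then the turn, a rotation vector about the tool's x, y, z in units of 8 degrees (1.0 is 8 degrees), then the opening in per cent of the stroke, from 0 (shut) to 100 (fully open). A call has 1 to 8 rows; each row is the pose to reach, as a shift and turn from the pose commanded when the call began, along the tool's axes at that moment; what a row does not reach only later rows make up. A row lasts 1/8 s, in which the tool goes at most 62.5 mm and 10.7 degrees, less where a joint would pass 70% of its speed; a pose out of reach is approached as far as the arm can. A call with a gripper value outside its range is refused whole. The fingers move at their own pace and stop on an object; the grip force is fixed at half the most. Time passes only in rows, so rows that repeat a pose let the fingers close. It gives the time, the measured TCP pose, the force, the opening and the grip force at its end, in the units of the state.
- state(): the state, without advancing time (a new reading comes with each control period).
- grab_frame(name): name is "side" or "top"; returns (picture, depth): 420x560x3 uint8, red, green, blue; 420x560 float32, m along the optical axis (not along the pixel's ray), 0 where there is no reading.
- camera_params(name): a dict with "fovy" (degrees; the focal length in pixels is half the picture's height over the tangent of half this angle, whatever the lens; pixels are square), "cx", "cy" (the principal point, pixels), "dist" ([k1, k2, p1, p2, k3] as OpenCV has them; the pictures are not rectified), "rvec" (rotation vector, rad) and "tvec" (3), from world to camera coordinates, as OpenCV has them. Camera axes: x right, y down, z forward; pixel columns grow to the right and rows downward; lengths in m; the calibration is good to about 2 mm. A picture is of the moment at which its call begins. camera_params takes no time and is no camera call.
- job_done(): hands the job in; it is judged then, once.
The state is a dict: "time": time; "joint_pos": joint angles; "joint_vel": joint speeds; "joint_efforts": joint torques, N m; "tool_pos": TCP position; "tool_rot": TCP orientation; "contact_force": force on the tool from outside, world axes, zero at the start; "ft_torque": the same for the moment, N m; "gripper_width": opening from 0.0 (shut) to 1.0 (fully open); "grasp_force": force on a finger pad.
Only numpy, scipy, OpenCV 4.12 (cv2) and the standard library are available. Lean on these libraries where they do the work, as an engineer would, in place of code of your own. Each camera call takes 0.05 s, during which the arm holds its last target. There are 200 camera calls.

## Working session

There is one attempt and no reset: what is moved stays moved. The work goes in short steps, Python scripts to look and compute and a tool call to move; the robot and the scene stay as the last step left them, time stands still between calls to the robot, and variables do not carry over. Pictures are saved under pics/ and viewed, at most 10 in all, crops included, and the job is handed in when it is done.

Besides the shell and the picture viewer there is one more tool, called after "Emit:" as name(argument=value, ...), one argument or row to a line, values as JSON. jog_arm: Moves the arm, as the interface text tells. Its arguments: {"type":"object","properties":{"targets":{"type":"array"}},"required":["targets"]}

```bash
mkdir -p pics; cat > h.py <<'E'
from plant import *
import numpy as np, cv2
from scipy.spatial.transform import Rotation as R
def cam(n):
    p=camera_params(n); f=210/np.tan(np.radians(p["fovy"]/2))
    return np.array([[f,0,p["cx"]],[0,f,p["cy"]],[0,0,1]]),np.array(p["dist"],float),cv2.Rodrigues(np.array(p["rvec"],float))[0],np.array(p["tvec"],float)
def at_z(n,uv,z):
    K,d,Rm,t=cam(n); q=cv2.undistortPoints(np.array(uv,float).reshape(-1,1,2),K,d).reshape(-1,2)
    r=np.c_[q,np.ones(len(q))]@Rm; c=-Rm.T@t
    return c+r*((z-c[2])/r[:,2])[:,None]
def proj(n,P):
    K,d,Rm,t=cam(n); return cv2.projectPoints(np.array(P,float).reshape(-1,1,3),cv2.Rodrigues(Rm)[0],t,K,d)[0].reshape(-1,2)
def save(n,f,crop=None,s=1):
    im,dp=grab_frame(n); im=im[:,:,::-1]
    if crop: x0,y0,x1,y1=crop; im=im[y0:y1,x0:x1]
    cv2.imwrite("pics/"+f,cv2.resize(im,None,fx=s,fy=s,interpolation=cv2.INTER_CUBIC)); return dp
E
python3 - <<'E'
from h import *
save("top","t1.png",s=1.4);save("side","s1.png",s=1.4)
for n in("top","side"):
    K,d,Rm,t=cam(n);print(n,-Rm.T@t,K[0,0])
print(state())
E
```

```text
top [ 0.33123051 -0.01620518  1.47216004] 415.36562459987636
side [ 0.03706489 -0.87166614  0.96506345] 495.1139734418363
{'time': 0.1, 'joint_pos': array([ 1.13399977e+00,  5.33088272e-02,  1.61412322e+00, -9.93753038e-06,
        1.47602191e+00, -1.18999260e-01]), 'joint_vel': array([-0.00101966, -0.00091458, -0.00253571, -0.00071341,  0.00180133,
        0.00120745]), 'joint_efforts': array([-2.71540239e-04, -3.94905531e+01, -3.71363139e+01, -1.46909210e-04,
        4.01093755e-03, -1.51775527e-05]), 'tool_pos': array([0.19506194, 0.59319619, 0.23019481]), 'tool_rot': array([-2.50554496e-04,  1.58230290e-01,  9.87401797e-01, -8.96305522e-04]), 'contact_force': array([ 0.14772317,  0.02207887, -0.75331567]), 'ft_torque': array([0.02120135, 0.01759697, 0.02966943]), 'grasp_force': 0.0, 'gripper_width': 0.9990947464006571}
```

View pics/t1.png

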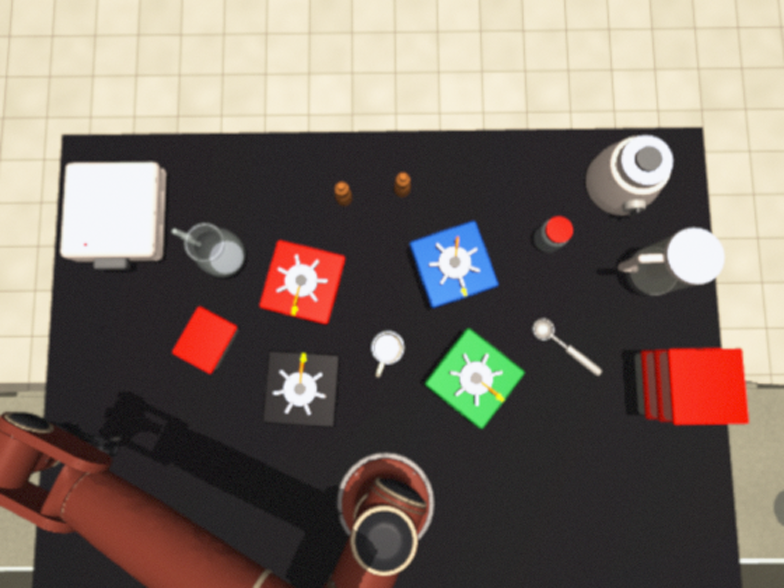

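View pics/s1.png

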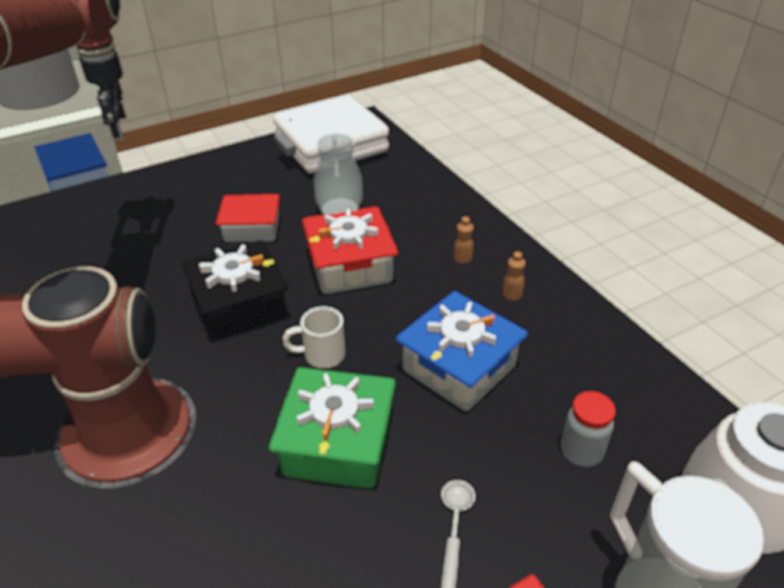

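Candidates in the top view (pixels of the 1.4x picture): blue lid (454,262), red (301,281), green (476,378) and black (300,389). I choose the blue one, with its pointer near (463,290) and orange tab near (457,240), and check it in a close crop.

```bash
python3 - <<'E'
from h import *
save("top","t2.png",(285,150,365,225),8)
E
```

```text
(no output)
```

View pics/t2.png

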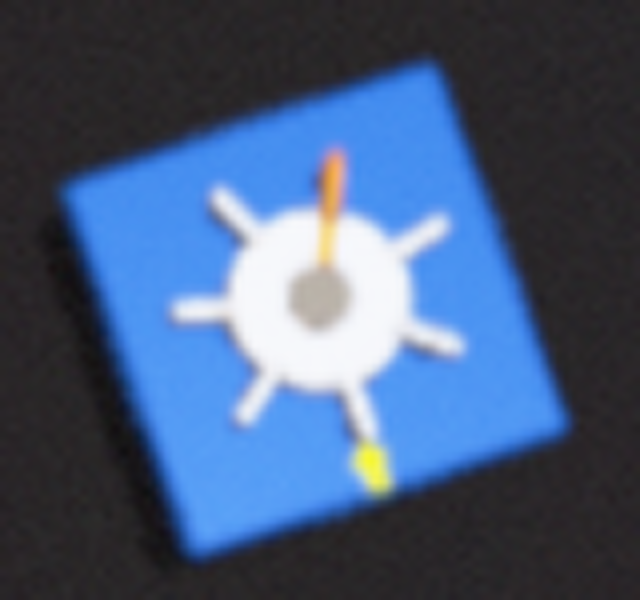

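The crop shows the blue lid with the hub at (320,298), the orange tab tip at (335,152) and the pointer at (372,470). Going clockwise from the orange tab, the pointer is 3 tabs on, so the wheel needs 3 clicks.

```bash
python3 - <<'E'
from h import *
f=lambda p:(np.array(p,float)+.5)/8-.5+[285,150]
hub=at_z("top",[f((320,298))],.111)[0]
cor=at_z("top",[f(p) for p in((62,185),(432,62),(570,428),(195,560))],.092)
tabs=at_z("top",[f(p) for p in((335,158),(443,226),(457,346),(366,432),(245,415),(180,312),(222,195))],.114)
ptr=at_z("top",[f((372,468))],.092)[0]
c=cor.mean(0);print("hub",hub,"lid c",c,"ptr",ptr, "edges",np.linalg.norm(np.diff(cor,axis=0),axis=1))
d=tabs-c;print(np.degrees(np.arctan2(d[:,1],d[:,0])),np.hypot(d[:,0],d[:,1]))
e=ptr-c;print(np.degrees(np.arctan2(e[1],e[0])),np.hypot(*e[:2]))
for a,b in((0,3),(1,2)):
    e=cor[b]-cor[a];print(np.degrees(np.arctan2(e[1],e[0])))
# depth clouds and side check
K,dd,Rm,t=cam("side");print(proj("side",[c+[0,0,.019],ptr])*1.4)
s=state();Rt=R.from_quat(s["tool_rot"],scalar_first=True);print(Rt.as_matrix().round(3))
E
```

```text
hub [ 0.57265961 -0.16978744  0.111     ] lid c [ 0.57211199 -0.16957525  0.092     ] ptr [ 0.50360695 -0.19177627  0.092     ] edges [0.16622527 0.16637598 0.1670422 ]
[  -7.3935948   -60.11631458 -110.41062224 -162.85885326  146.34890066
   95.05479363   42.08600421] [0.05963062 0.05968892 0.05972069 0.05888183 0.05836095 0.05848125
 0.05930969]
-162.0435969122557 0.07201268293618807
-161.72307560549714
-161.4427995948853
[[460.78420779 325.37725238]
 [434.27593708 355.02284313]]
[[-0.95   0.312 -0.001]
 [ 0.312  0.95  -0.001]
 [ 0.    -0.002 -1.   ]]
```

Orange tab at -7.4°, pointer at -162°: 3 clicks of 51.4°. The gap centred at about 70° matches the tool's current yaw, with tool y radial and a push along tool -x. I'll travel there at the present height with the fingers shut.

Emit:
jog_arm(
  targets=[
    [[-12,-10.9,0],[0,0,0],0],
    [[-12,-10.9,0],[0,0,0],0],
    [[-12,-10.9,0],[0,0,0],0],
    [[-24,-21.8,0],[0,0,0],0],
    [[-24,-21.8,0],[0,0,0],0],
    [[-24,-21.8,0],[0,0,0],0],
    [[-24,-21.8,0],[0,0,0],0],
    [[-24,-21.8,0],[0,0,0],0],
  ],
)

```text
time: 1.15
tool_pos: [0.4423, 0.1568, 0.2312]
tool_rot: [0.0, 0.158, 0.987, 0.0]
contact_force: [1.4, 0.8, 0.1]
gripper_width: 0.004
grasp_force: 0.0
```

```bash
cat >> h.py <<'E'
HUB=np.array([.5725,-.1697])
def go(th,r,z,yaw=0):
    "shift/turn units from present pose to pose at polar th(deg), r about hub; yaw = turn of tool (deg, world ccw) "
    s=state();Rt=R.from_quat(s["tool_rot"],scalar_first=True)
    p=np.r_[HUB+r*np.array([np.cos(np.radians(th)),np.sin(np.radians(th))]),z]
    print(th,(Rt.inv().apply(p-s["tool_pos"])/.025).round(2))
E
python3 - <<'E'
from h import *
s=state();print(s["joint_pos"].round(3),s["tool_pos"])
go(69.6,.062,.231);go(69.6,.062,.15)
E
```

```text
[ 0.182 -0.335  1.963  0.     1.514 -1.071] [0.44230467 0.15678492 0.23121956]
69.6 [-9.12 -8.3   0.01]
69.6 [-9.12 -8.3   3.25]
```

Emit:
jog_arm(
  targets=[
    [[-9.1,-8.3,0],[0,0,0],0],
    [[-9.1,-8.3,0],[0,0,0],0],
    [[-9.1,-8.3,0],[0,0,0],0],
    [[-9.1,-8.3,0],[0,0,0],0],
    [[-9.1,-8.3,0],[0,0,0],0],
    [[-9.1,-8.3,1.5],[0,0,0],0],
    [[-9.1,-8.3,3.2],[0,0,0],0],
    [[-9.1,-8.3,3.2],[0,0,0],0],
  ],
)

```text
time: 2.15
tool_pos: [0.5899, -0.1088, 0.1463]
tool_rot: [-0.005, 0.158, 0.987, 0.001]
contact_force: [-0.5, -0.1, -0.3]
gripper_width: -0.002
grasp_force: 0.0
```

```bash
python3 - <<'E'
from h import *
print(state()["tool_pos"],state()["joint_pos"])
go(69.6,.062,.101)
for t in(62,55,48,42,36,30,26):go(t,.062,.101)
save("side","s2.png",(260,180,400,300),5.5)
E
```

```text
[ 0.58993185 -0.10877129  0.14634276] [-3.06343488e-01  6.61390043e-02  1.74414162e+00  4.23147321e-06
  1.34099306e+00 -1.55890407e+00]
69.6 [-0.21 -0.05  1.81]
62 [-0.54 -0.09  1.81]
55 [-0.83 -0.16  1.81]
48 [-1.12 -0.26  1.8 ]
42 [-1.35 -0.38  1.8 ]
36 [-1.57 -0.52  1.8 ]
30 [-1.77 -0.68  1.8 ]
26 [-1.89 -0.8   1.8 ]
```

View pics/s2.png

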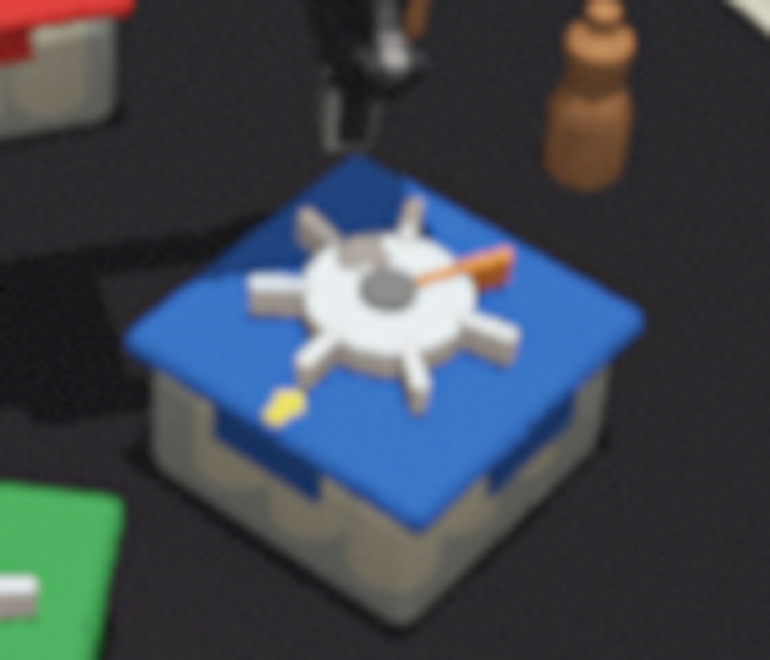

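The closed fingertip (side crop at about (345,140)) hangs over the gap between two white tabs at the back left. I lower it into the gap.

Emit:
jog_arm(
  targets=[
    [[-0.1,0,0.5],[0,0,0],0],
    [[-0.1,0,1],[0,0,0],0],
    [[-0.1,0,1.5],[0,0,0],0],
    [[-0.1,0,1.9],[0,0,0],0],
    [[-0.1,0,1.9],[0,0,0],0],
    [[-0.1,0,1.9],[0,0,0],0],
  ],
)

```text
time: 2.95
tool_pos: [0.5957, -0.1104, 0.1041]
tool_rot: [0.0, 0.158, 0.987, -0.0]
contact_force: [0.4, 0.7, -0.7]
gripper_width: 0.001
grasp_force: 0.0
```

```bash
python3 - <<'E'
from h import *
print(state()["tool_pos"],state()["contact_force"])
for t in(62,55,48,42,36,30,26):go(t,.062,.101)
E
```

```text
[ 0.59567862 -0.11035307  0.10407533] [ 0.35492399  0.73727973 -0.69188371]
62 [-0.28 -0.1   0.12]
55 [-0.58 -0.17  0.12]
48 [-0.86 -0.28  0.12]
42 [-1.09 -0.39  0.12]
36 [-1.31 -0.53  0.12]
30 [-1.51 -0.7   0.12]
26 [-1.64 -0.82  0.12]
```

Emit:
jog_arm(
  targets=[
    [[-0.28,-0.1,0.1],[0,0,0.8],0],
    [[-0.58,-0.17,0.1],[0,0,1.7],0],
    [[-0.72,-0.22,0.1],[0,0,2.1],0],
    [[-0.86,-0.28,0.1],[0,0,2.5],0],
    [[-1.09,-0.39,0.1],[0,0,3.2],0],
    [[-1.2,-0.46,0.1],[0,0,3.6],0],
    [[-1.31,-0.53,0.1],[0,0,3.9],0],
    [[-1.31,-0.53,0.1],[0,0,3.9],0],
  ],
)

```text
time: 3.95
tool_pos: [0.6229, -0.1334, 0.102]
tool_rot: [0.001, 0.418, 0.909, 0.0]
contact_force: [-0.6, -0.3, 0.7]
gripper_width: 0.002
grasp_force: 0.0
```

```bash
python3 - <<'E'
from h import *
print(state()["tool_pos"],state()["contact_force"])
for t in(36,33,30,27,24,21):go(t,.062,.101)
save("side","s3.png",(260,180,400,300),5.5)
E
```

```text
[ 0.62290065 -0.13335123  0.10198563] [-0.60062808 -0.29529174  0.67059548]
36 [ 0.01 -0.    0.04]
33 [-0.12 -0.02  0.04]
30 [-0.25 -0.04  0.04]
27 [-0.38 -0.07  0.04]
24 [-0.5  -0.1   0.04]
21 [-0.62 -0.14  0.04]
```

View pics/s3.png

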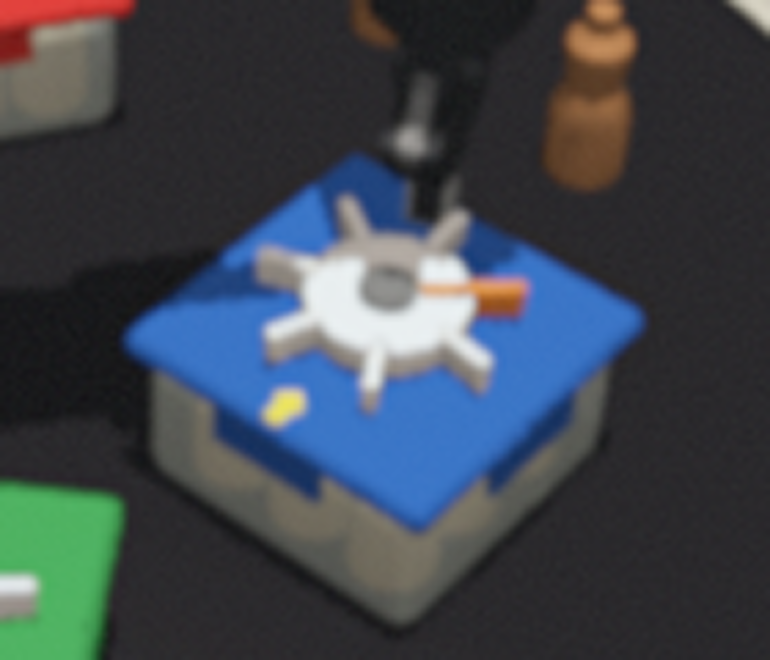

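The finger pushes the tab and the wheel has turned part of a click, with the box unmoved. I'll add an angle readout from the orange pixels and push on.

Emit:
jog_arm(
  targets=[
    [[-0.12,-0.02,0],[0,0,0.4],0],
    [[-0.25,-0.04,0],[0,0,0.8],0],
    [[-0.38,-0.07,0],[0,0,1.1],0],
    [[-0.38,-0.07,0],[0,0,1.1],0],
    [[-0.38,-0.07,0],[0,0,1.1],0],
  ],
)

```text
time: 4.62
tool_pos: [0.6273, -0.1414, 0.1015]
tool_rot: [0.0, 0.486, 0.874, 0.0]
contact_force: [0.7, -0.4, -0.4]
gripper_width: 0.002
grasp_force: 0.0
```

```bash
cat >> h.py <<'E'
def wheel():
    for n in("side","top"):
        im,_=grab_frame(n); h=cv2.cvtColor(im,cv2.COLOR_RGB2HSV)
        v,u=np.nonzero((h[...,0]>4)&(h[...,0]<19)&(h[...,1]>130)&(h[...,2]>110))
        p=at_z(n,np.c_[u,v],.111)[:,:2]-HUB; r=np.hypot(*p.T); p=p[(r>.015)&(r<.064)]
        if len(p):
            m=p.mean(0); a=np.degrees(np.arctan2(m[1],m[0])); print(n,len(p),"tab deg",a.round(1),"left deg",((a+161.8+30)%360-30).round(1))
E
python3 - <<'E'
from h import *
print(state()["tool_pos"],state()["contact_force"]);wheel()
for t in(27,24,21,18):go(t,.062,.101)
E
```

```text
[ 0.62729392 -0.14139816  0.10149072] [ 0.71376427 -0.36290129 -0.36974952]
side 36 tab deg -44.5 left deg 117.3
top 483 tab deg 106.0 left deg 267.8
27 [-0.02  0.01  0.02]
24 [-0.15 -0.    0.02]
21 [-0.28 -0.02  0.02]
18 [-0.4  -0.05  0.02]
```

Emit:
jog_arm(
  targets=[
    [[-0.06,0,0],[0,0,0.2],0],
    [[-0.15,0,0],[0,0,0.4],0],
    [[-0.15,0,0],[0,0,0.4],0],
  ],
)

```text
time: 5.1
tool_pos: [0.6294, -0.1448, 0.1014]
tool_rot: [0.0, 0.511, 0.86, 0.0]
contact_force: [0.6, -0.1, 0.9]
gripper_width: 0.001
grasp_force: 0.0
```

```bash
python3 - <<'E'
from h import *
print(state()["tool_pos"],state()["contact_force"]);wheel()
save("side","s4.png",(260,180,400,300),5.5)
E
```

```text
[ 0.62939353 -0.1448295   0.10136144] [ 0.59971636 -0.07081065  0.93509343]
side 37 tab deg -52.7 left deg 109.1
top 520 tab deg 106.0 left deg 267.8
```

View pics/s4.png

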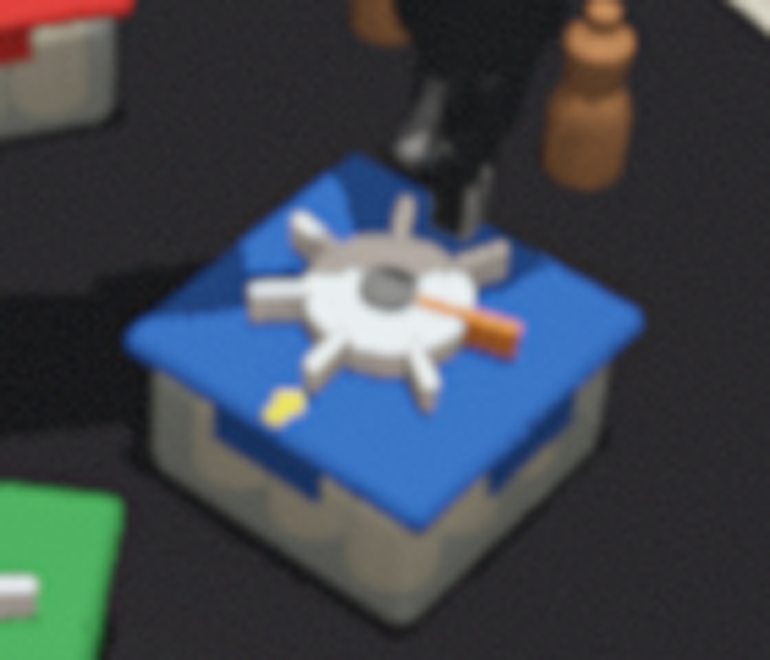

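One click is done: the tabs are back on the rest positions, and the orange one now stands at (500,335) in the crop. Next I check joint 6 to see whether I can follow the same tab round.

```bash
python3 - <<'E'
from h import *
print(state()["joint_pos"].round(2));wheel()
for t in(18,11,4,-3,-9,-15,-20,-24,-27):go(t,.062,.101)
E
```

```text
[-0.34  0.21  1.67  0.    1.27 -0.84]
side 37 tab deg -64.6 left deg 97.2
top 530 tab deg 104.9 left deg 266.7
18 [-0.25 -0.03  0.01]
11 [-0.54 -0.11  0.01]
4 [-0.83 -0.22  0.01]
-3 [-1.09 -0.36  0.01]
-9 [-1.31 -0.51  0.01]
-15 [-1.5  -0.68  0.01]
-20 [-1.65 -0.83  0.01]
-24 [-1.76 -0.97  0.01]
-27 [-1.84 -1.07  0.01]
```

Emit:
jog_arm(
  targets=[
    [[-0.25,-0.03,0],[0,0,0.7],0],
    [[-0.54,-0.11,0],[0,0,1.6],0],
    [[-0.83,-0.22,0],[0,0,2.4],0],
    [[-1.09,-0.36,0],[0,0,3.3],0],
    [[-1.31,-0.51,0],[0,0,4.1],0],
    [[-1.5,-0.68,0],[0,0,4.8],0],
    [[-1.65,-0.83,0],[0,0,5.4],0],
    [[-1.7,-0.9,0],[0,0,5.7],0],
  ],
)

```text
time: 6.35
tool_pos: [0.6299, -0.193, 0.1014]
tool_rot: [0.0, 0.804, 0.594, 0.0]
contact_force: [0.1, 0.6, 0.5]
gripper_width: 0.001
grasp_force: 0.1
```

```bash
python3 - <<'E'
from h import *
print(state()["tool_pos"],state()["contact_force"]);wheel();wheel();wheel()
for t in(-22,-24,-26,-28):go(t,.062,.101)
E
```

```text
[ 0.62985997 -0.19301665  0.10135689] [0.13865014 0.59034759 0.54762756]
side 34 tab deg -87.8 left deg 74.0
top 728 tab deg -139.8 left deg 22.0
side 40 tab deg -89.1 left deg 72.7
top 741 tab deg -143.5 left deg 18.3
side 39 tab deg -89.2 left deg 72.6
top 718 tab deg -134.3 left deg 27.5
-22 [-0.01  0.01  0.01]
-24 [-0.1  -0.    0.01]
-26 [-0.18 -0.01  0.01]
-28 [-0.27 -0.03  0.01]
```

Emit:
jog_arm(
  targets=[
    [[-0.1,0,0],[0,0,0.3],0],
    [[-0.18,0,0],[0,0,0.5],0],
    [[-0.18,0,0],[0,0,0.5],0],
    [[-0.18,0,0],[0,0,0.5],0],
  ],
)

```text
time: 7.15
tool_pos: [0.6285, -0.197, 0.1013]
tool_rot: [0.0, 0.824, 0.567, 0.0]
contact_force: [-0.5, 0.1, -0.1]
gripper_width: -0.0
grasp_force: 0.0
```

```bash
python3 - <<'E'
from h import *
print(state()["tool_pos"],state()["contact_force"])
for i in range(4):wheel()
for t in(-33,-40,-47,-54,-60,-66,-71,-73,-75,-77):go(t,.062,.101)
E
```

```text
[ 0.62854215 -0.19699396  0.10132788] [-0.46029354  0.13734182 -0.08043193]
side 30 tab deg -103.6 left deg 58.2
top 702 tab deg -116.8 left deg 45.0
side 28 tab deg -109.5 left deg 52.3
top 723 tab deg -121.5 left deg 40.3
side 28 tab deg -109.5 left deg 52.3
top 725 tab deg -121.6 left deg 40.2
side 28 tab deg -109.5 left deg 52.3
top 707 tab deg -118.4 left deg 43.4
-33 [-0.3  -0.06  0.01]
-40 [-0.59 -0.14  0.01]
-47 [-0.87 -0.26  0.01]
-54 [-1.13 -0.41  0.01]
-60 [-1.34 -0.56  0.01]
-66 [-1.54 -0.73  0.01]
-71 [-1.68 -0.89  0.01]
-73 [-1.74 -0.96  0.01]
-75 [-1.79 -1.03  0.01]
-77 [-1.84 -1.1   0.01]
```

Second click is at rest with one click (about 52°) left. Last push, stopping just short of the snap.

Emit:
jog_arm(
  targets=[
    [[-0.3,-0.06,0],[0,0,0.9],0],
    [[-0.59,-0.14,0],[0,0,1.8],0],
    [[-0.87,-0.26,0],[0,0,2.6],0],
    [[-1.13,-0.41,0],[0,0,3.5],0],
    [[-1.34,-0.56,0],[0,0,4.3],0],
    [[-1.54,-0.73,0],[0,0,5],0],
    [[-1.68,-0.89,0],[0,0,5.6],0],
    [[-1.71,-0.92,0],[0,0,5.7],0],
  ],
)

```text
time: 8.55
tool_pos: [0.5916, -0.2288, 0.1014]
tool_rot: [0.0, 0.979, 0.203, 0.0]
contact_force: [-0.4, 0.9, -0.3]
gripper_width: 0.0
grasp_force: 0.0
```

```bash
python3 - <<'E'
from h import *
print(state()["tool_pos"],state()["contact_force"])
for i in range(3):wheel()
for t in(-73,-75,-77,-79):go(t,.062,.101)
E
```

```text
[ 0.59158539 -0.22881484  0.1013692 ] [-0.36051053  0.90373205 -0.34539157]
side 22 tab deg -135.7 left deg 26.1
top 334 tab deg -117.7 left deg 44.1
side 22 tab deg -135.8 left deg 26.0
top 333 tab deg -122.1 left deg 39.7
side 22 tab deg -135.8 left deg 26.0
top 344 tab deg -119.4 left deg 42.4
-73 [-0.05 -0.01  0.01]
-75 [-0.14 -0.02  0.01]
-77 [-0.22 -0.03  0.01]
-79 [-0.31 -0.05  0.01]
```

Emit:
jog_arm(
  targets=[
    [[-0.08,0,0],[0,0,0.2],0],
    [[-0.15,0,0],[0,0,0.4],0],
    [[-0.2,0,0],[0,0,0.6],0],
    [[-0.2,0,0],[0,0,0.6],0],
    [[-0.2,0,0],[0,0,0.6],0],
    [[-0.2,0,0],[0,0,0.6],0],
  ],
)

```text
time: 9.6
tool_pos: [0.5872, -0.2307, 0.1013]
tool_rot: [0.0, 0.987, 0.162, 0.0]
contact_force: [-0.5, 0.7, 0.4]
gripper_width: -0.0
grasp_force: 0.0
```

```bash
python3 - <<'E'
from h import *
print(state()["tool_pos"],state()["contact_force"])
for i in range(3):wheel()
E
```

```text
[ 0.58715893 -0.23065795  0.10131035] [-0.51355851  0.72978955  0.42585302]
side 29 tab deg -157.2 left deg 4.6
top 311 tab deg -122.2 left deg 39.6
side 29 tab deg -157.2 left deg 4.6
top 318 tab deg -121.2 left deg 40.6
side 29 tab deg -157.2 left deg 4.6
top 319 tab deg -120.3 left deg 41.5
```

Third click is at rest. I centre the finger in the gap and lift straight out.

Emit:
jog_arm(
  targets=[
    [[-0.2,0,0],[0,0,0.4],0],
    [[-0.2,0,0],[0,0,0.4],0],
    [[-0.2,0,-0.8],[0,0,0.4],0],
    [[-0.2,0,-2],[0,0,0.4],0],
    [[-0.2,0,-4],[0,0,0.4],0],
    [[-0.2,0,-6],[0,0,0.4],0],
    [[-0.2,0,-6],[0,0,0.4],0],
    [[-0.2,0,-6],[0,0,0.4],0],
  ],
)

```text
time: 10.9
tool_pos: [0.5825, -0.2322, 0.2522]
tool_rot: [0.0, 0.991, 0.134, 0.0]
contact_force: [0.2, 0.6, -0.4]
gripper_width: 0.001
grasp_force: 0.0
```

```bash
python3 - <<'E'
from h import *
print(state()["tool_pos"],state()["contact_force"]);wheel()
save("side","s5.png",(180,120,400,310),3.5)
E
```

```text
[ 0.58254556 -0.23224282  0.25224701] [ 0.15367578  0.55818908 -0.37715991]
side 30 tab deg -157.0 left deg 4.8
top 313 tab deg -101.3 left deg 60.5
```

View pics/s5.png

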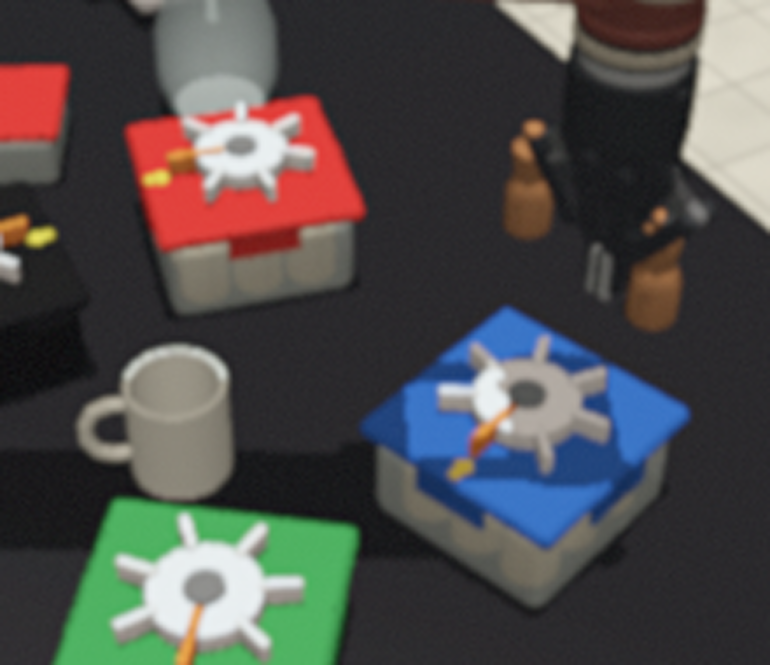

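The orange tab at (485,430) points at the yellow pointer at (460,468). The box is in place and the fingers hang clear.

```bash
python3 -c "
from plant import *
print(job_done())"
```

```text
the job is handed in; nothing more can be done
None
```

The blue wheel was flicked three clicks clockwise and rests with its orange tab at the yellow pointer; the last picture shows the blue box in place and the fingers clear, and the job is handed in (no verdict was returned).

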